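Clamp the oak board with the jig's wing-nut hold-down

TASK

Clamp the oak board in the plywood jig: push the loose hold-down arm round until it lies square across the board, then run its wing nut down clockwise, stroking one wing at a time with a fingertip, until the nut comes to its firm stop with the pad pressing on the board. Do not grip the wing nut, neither by one wing nor across both, and leave the board lying where it is and the things around the jig undisturbed.

Things in the scene. Friction and masses are not known exactly. Their poses are not given: they have to be found in the camera images.
- jig: Plywood jig fixed to the bench, base 210 x 340 x 18 mm (x, y, z); origin: centre of its underside (z = 0). Fence strip at x +69 to +89 mm and end stop at y -152 to -170 mm, x -11 to +67, both with tops at z = 36 mm. Flush T-track along y at x = -45 mm; in it at x -45, y 0 stands a vertical 12 mm stud, top at z = 85.5 mm, carrying the hold-down arm and its wing nut.
- board: Dark oak board 80 x 300 x 22 mm (x, y, z), 0.37 kg, lying loose on the jig's base along the fence, axes parallel to the jig's; origin: centre of its underside (jig x +28 mm, y about 0, z 18 mm). Its top is 40 mm above the bench, its near edge 33 mm from the stud's axis.
- hold_down (a joint): Swing of the hold-down arm about the stud, rad: 0 = square across the board, nose to the jig's +x; positive = counter-clockwise from above, +1.57 = nose to the jig's +y. Range -0.7 to 1.7; stays where left (friction 0.1 N m). Slotted aluminium bar 10 mm thick, 24 mm wide at the nose, 30 at the heel, whose leg turns down to the base; it reaches 82 mm (nose) and 48 mm (heel) from the stud's axis.
- nose_end (a point): Middle of the end face of the arm's nose, 82 mm from the stud's axis, at half the bar's thickness. A spring keeps the arm up against the nut, so it rises and falls with it: the bar's underside is 47 mm above the bench when tight, 49 to 51 mm at the start.
- toe_pad: Black rubber pad under the arm's nose, 18 mm in diameter, 8 mm deep, its centre 68 mm from the stud's axis; origin at its top centre. Tight and square, its lower face presses on the board and gives about 1 mm; at the start it is 1.4 to 2.6 mm higher than the board's top.
- wing_nut (a joint): Turn of the steel M12 wing nut, rad: 0 = tight (firm stop), positive = unscrewed (counter-clockwise from above); turn clockwise to tighten. It rises 1.75 mm a turn, starts 8.5 to 13 rad (1.4 to 2.1 turns) from tight, turns easily (friction 0.02 N m, about 1 N at a wing) and stays where left. At 0 wing_a lies 0.6 rad counter-clockwise from the jig's +x.
- nut_seat (a point): Point on the stud's axis at the underside of the washer (31 mm across, 2.5 mm thick) below the nut, level with the arm's top: 57 mm above the bench when tight, 2.4 to 3.6 mm higher at the start. The nut's hub is up to 23 mm in diameter and ends 17.5 mm above this point; the wings end 32.5 mm above it.
- wing_a: One wing of the nut: an upright rounded ear 22 mm in diameter and 5.6 mm thick (its y axis is its thickness), spanning 10 to 32 mm from the stud's axis and 10.5 to 32.5 mm above nut_seat; origin at its centre, 21 mm from the axis, 21.5 mm above nut_seat. Its x axis points away from the stud.
- wing_b: The other, identical wing, opposite wing_a; origin at its centre. Its x axis points towards the stud.
- tumbler: Bystander: steel tumbler with a clear lid, 82 mm in diameter, 153 mm tall, standing on the bench beyond the jig's +y end; origin at the centre of its underside.
- screwdriver: Bystander: screwdriver with a black handle, 200 mm long, 26 mm thick, lying on the bench beyond the jig's +y end; origin under its middle, x towards its blade.
- tape: Bystander: tape measure, yellow and black, 68 x 36 x 63 mm, standing on the bench beyond the jig's -y end; origin at the centre of its underside.
- bin: Bystander: red open bin of screws, 100 x 120 x 70 mm, on the bench beyond the jig's -y end; origin at the centre of its underside.

How it is judged:
By the outcome, as a careful person would: the job done as asked, in the order asked, and still so for the second after the job is handed in, with the robot touching nothing.
It also fails if it takes over 61 s, if anything falls off the work surface, if the arm or the gripper's body presses on something with over 40 N, if the wrist force passes 120 N, or if a joint passes its speed limit or range.

ROBOT

A 7-joint arm with a two-finger parallel gripper is mounted at the origin on the work surface. World frame = base frame: x ahead of the robot, y to its left, z up, the work surface at z = 0. Lengths are in m, angles in rad, forces in N, time in s.
With the tool pointing down it reaches from about 0.425 to 0.95 m from the base axis. Payload 4.7 kg.
Tool frame: the origin (TCP) lies between the finger pads; the fingertips stand 25 mm ahead of it and the grasp point (between the pads) lies 6 mm ahead of it; z points along the fingers, y is the line along which they close (so a half turn about z gives the same grasp; the last joint's range is limited). The gripper opens to 85 mm and grips with 20 to 120 N. Pads are 22 mm wide; open, the fingers measure 114 mm over their backs; the gripper's body (76 mm by 85 mm) begins 54 mm behind the grasp point. The pads swing forward as they close: fully open they stand 13 mm farther back than shut.
Start: joints at [-0.029, 0.469, -0.049, 1.532, 0.024, 1.141, -0.082], TCP at [0.675, 0, 0.256] pointing down, gripper open.
Joint ranges: [-2.59, 2.59], [-0.33, 1.99], [-1.39, 1.29], [0.1, 2.45], [-1.04, 4.18], [0.21, 1.99], [-2.66, 2.66]. Speed limits (rad/s): [2.57, 2.57, 3.14, 3.14, 3.14, 3.14, 3.14].

INTERFACE

Orientations are given as a 3x3 rotation matrix whose columns are the frame's x, y, z axes.
In Python, from rig import * gives the robot as it stands. Calls block until the motion is done:
- movep(position, orientation): joint-space move of the TCP to a pose.
- move_l(position, attitude=None, feed=0.15, until_force=None): straight line of the TCP; attitude=None keeps the orientation; feed is the mean speed in m/s. With until_force (N) it stops when the force on the tool has changed by that much, and returns True; else False.
- move_joints(angles): joint-space move.
- command_gripper(opening, newtons=None): finger opening in m; newtons is the grip in N (None keeps the last); returns when the fingers have stopped.
- sleep(seconds).
- inverse_kinematics(position, orientation): joint angles nearest the present ones, or None.
- sense(): the state.
- camera(name): name is "scene" or "side" or "wrist"; returns (picture, depth): 480x640x3 uint8, red, green, blue; 480x640 float32, m along the optical axis (not along the pixel's ray), 0 where there is no reading.
- camera_params(name): a dict with "K" (3x3 intrinsics, pixels), "position" and "rotation" of the camera in the world; the wrist camera has in their place "tool_from_camera" (4x4, takes a point from camera to tool coordinates, whose origin is the TCP and whose axes are the flange's). Camera axes: x right, y down, z forward; pixel columns grow to the right and rows downward; lengths in m; the calibration is good to about 2 mm. A picture is of the moment at which its call begins: read the wrist's pose just before it. camera_params takes no time and is no camera call.
A pose or a line that the arm cannot do raises Unreachable and nothing moves.
- finish_job(): hands the job in; it is judged then, once.
The state is a dict: "time_s": time; "joint_pos": joint angles; "qd": joint speeds; "joint_efforts": joint torques, N m; "position": TCP position; "tcp_rot": TCP orientation; "wrist_force": force on the tool from outside, world axes, zero at the start; "ft_torque": the same for the moment, N m; "finger_gap": finger opening in m; "gripper_force": force on a finger pad.
Only numpy, scipy, OpenCV 4.12 (cv2) and the standard library are available. Lean on these libraries where they do the work, as an engineer would, in place of code of your own. Each camera call takes 0.05 s, during which the arm holds its last target. There are 200 camera calls.

## Working session

There is one attempt and no reset: what is moved stays moved. The work goes in short steps, each a Python script; the robot and the scene stay as the last script left them, time stands still between calls to the robot, and variables do not carry over. Pictures are saved under pics/ and viewed, at most 10 in all, crops included, and the job is handed in when it is done.

```bash
mkdir -p pics; ls
python3 - <<'E'
from rig import *
import cv2,numpy as np
for n in ("scene","wrist"):
    p,d=camera(n); cv2.imwrite(f"pics/{n}0.png",p[:,:,::-1]); np.save(f"pics/{n}0.npy",d)
    print(n,camera_params(n))
p,d=camera("side"); cv2.imwrite("pics/side0.png",p[:,:,::-1]); np.save("pics/side0.npy",d);print(camera_params("side"))
s=sense();print(s)
E
```

```text
pics
scene {'K': array([[495.73478214,   0.        , 319.28780345],
       [  0.        , 495.73478214, 240.10391963],
       [  0.        ,   0.        ,   1.        ]]), 'position': array([ 0.88424671, -0.33225129,  0.81519074]), 'rotation': array([[ 0.75128386,  0.5489841 , -0.36631819],
       [ 0.65995952, -0.62062753,  0.42340866],
       [ 0.00509747, -0.55985527, -0.82857474]])}
wrist {'K': array([[352.94611894,   0.        , 320.18365962],
       [  0.        , 352.94611894, 241.50990035],
       [  0.        ,   0.        ,   1.        ]]), 'tool_from_camera': array([[ 5.94969802e-04, -9.52152068e-01, -3.05624093e-01,
         7.83201449e-02],
       [ 9.99999792e-01,  4.90525811e-04,  4.18535436e-04,
        -6.94607622e-05],
       [-2.48592875e-04, -3.05624278e-01,  9.52152162e-01,
        -1.17427838e-01],
       [ 0.00000000e+00,  0.00000000e+00,  0.00000000e+00,
         1.00000000e+00]])}
{'K': array([[612.24277309,   0.        , 325.38987442],
       [  0.        , 612.24277309, 242.00147035],
       [  0.        ,   0.        ,   1.        ]]), 'position': array([ 
[... 342 characters left out ...]
rray([ 0.00038083, -0.00341318, -0.00105845, -0.0021395 ,  0.00063514,
        0.00076247, -0.00054009]), 'joint_efforts': array([ 3.33697863e-04, -5.10767841e+01, -4.67274967e-02, -2.37979531e+01,
        1.07760131e-02,  5.44104041e-03, -2.80327527e-05]), 'position': array([6.74596541e-01, 2.77392152e-05, 2.55498133e-01]), 'tcp_rot': array([[-3.26880423e-05,  9.99998851e-01, -1.51540127e-03],
       [ 9.99999999e-01,  3.26562475e-05, -2.10058542e-05],
       [-2.09563428e-05, -1.51540196e-03, -9.99998852e-01]]), 'wrist_force': array([-0.27710944, -1.03753521, -0.27026174]), 'ft_torque': array([-0.00362024, -0.00250438,  0.03297715]), 'gripper_force': 0.0, 'finger_gap': 0.08529909166459092}
```

View pics/scene0.png

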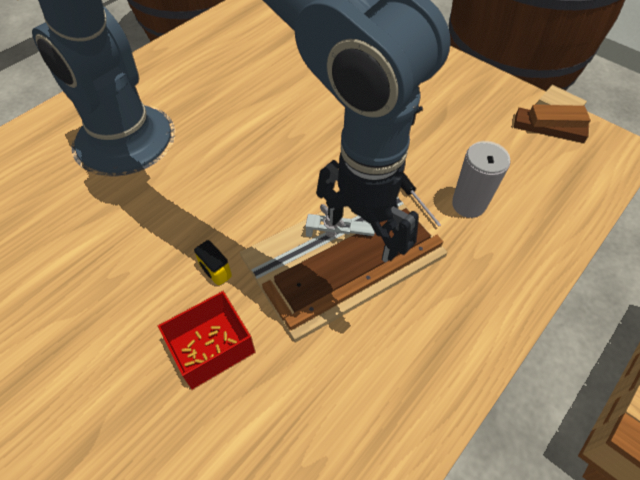

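View pics/side0.png

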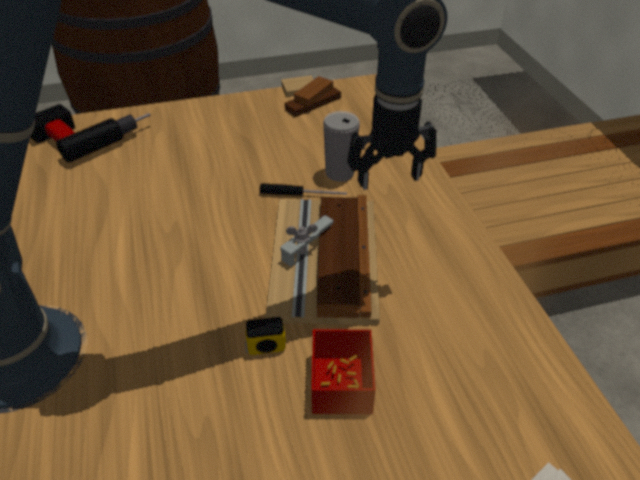

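View pics/wrist0.png

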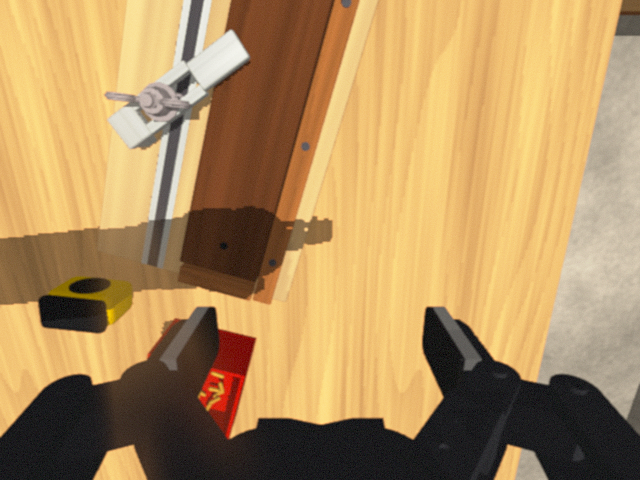

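The wrist view shows the hub near (157,100), the arm nose towards (235,55), with the track running from about (195,0) to (152,262). The jig is turned roughly -10°, with the tumbler and screwdriver beyond +y, and the tape and bin beyond -y. Next I'll bring the wrist camera nearer, over the nut.

```bash
cat > h.py <<'E'
from rig import *
import cv2,numpy as np
def campose(n,s=None):
    c=camera_params(n)
    if n!="wrist": return c["K"],c["rotation"],np.array(c["position"])
    T=c["tool_from_camera"]; R=s["tcp_rot"]
    return c["K"],R@T[:3,:3],s["position"]+R@T[:3,3]
def shot(n,name):
    s=sense(); p,d=camera(n); cv2.imwrite(f"pics/{name}.png",p[:,:,::-1])
    return p,d,campose(n,s)
def cast(pix,z,cp):
    K,R,o=cp; pix=np.atleast_2d(np.array(pix,float))
    r=np.c_[pix,np.ones(len(pix))]@np.linalg.inv(K).T@R.T
    return o+r*((z-o[2])/r[:,2])[:,None]
def proj(P,cp):
    K,R,o=cp; q=(np.atleast_2d(P)-o)@R@K.T; return q[:,:2]/q[:,2:]
def down(a):  # tool x at world angle a, tool z down
    x=np.array([np.cos(a),np.sin(a),0]); z=np.array([0,0,-1.]); return np.c_[x,np.cross(z,x),z]
E
python3 - <<'E'
from h import *
s=sense(); cp=campose("wrist",s)
st=cast((157,100),.075,cp)[0]; print("stud",st)
print("track",np.round(cast([(195,0),(152,262)],.018,cp),3))
R=down(np.pi/2)
q=np.array([st[0],st[1]-.03,.215])   # nut a little above image centre
command_gripper(0.0,20)
movep(q,R)
p,d,cp=shot("wrist","w1"); print(proj([[st[0],st[1],.075]],cp),sense()["time_s"],sense()["finger_gap"],sense()["position"])
E
```

```text
stud [0.54607037 0.09938006 0.075     ]
track [[ 0.566  0.184  0.018]
 [ 0.493 -0.059  0.018]]
[[319.21310656 196.96249165]] 1.625 0.00021773815887340787 [0.54732801 0.06890278 0.21572099]
```

View pics/w1.png

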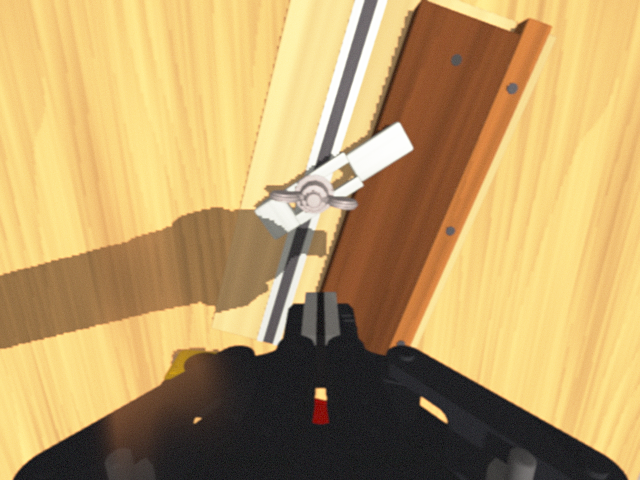

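The view shows the stud top at about (313,199), the nose's end face around (406,136), wings at about (270,196) and (355,203), and the dark track strip from (372,0) to (270,340). I'll fit these with masks.

```bash
cat > fit.py <<'E'
from h import *
def fit_track(p,cp):
    hsv=cv2.cvtColor(p,cv2.COLOR_RGB2HSV)
    # bright aluminium rail (white, low saturation) plus dark slot -> slot = dark low-saturation
    m=((hsv[...,1]<70)&(hsv[...,2]<125)).astype(np.uint8)*255
    m[290:]=0; m[:, :230]=0; m[:, 420:]=0
    return m
if __name__=="__main__":
    p=cv2.imread("pics/w1.png")[...,::-1].copy()
    s=sense(); cp=campose("wrist",s)
    for q in [(372,20),(355,80),(295,265),(390,150),(405,140),(313,199),(280,196),(345,203),(275,212)]:
        print(q,cv2.cvtColor(p,cv2.COLOR_RGB2HSV)[q[1],q[0]])
    m=fit_track(p,cp); n,l,st,c=cv2.connectedComponentsWithStats(m)
    for i in range(1,n):
        if st[i,4]>150:
            ys,xs=np.where(l==i); P=cast(np.c_[xs,ys],.018,cp)[:,:2]
            v=cv2.fitLine(P.astype(np.float32),cv2.DIST_HUBER,0,1e-4,1e-4).ravel(); print(st[i],v,np.degrees(np.arctan2(v[1],v[0])))
    # board near edge / fence colours
    hsv=cv2.cvtColor(p,cv2.COLOR_RGB2HSV)
    m=((hsv[...,1]<45)&(hsv[...,2]>170)).astype(np.uint8)*255
    n,l,st,c=cv2.connectedComponentsWithStats(m)
    for i in range(1,n):
        if st[i,4]>100:
            cn=cv2.findContours((l==i).astype(np.uint8),0,1)[0][0]; print("white",st[i],c[i].round(1),cv2.minAreaRect(cn))
    cr=cv2.resize(p[90:270,220:460],None,fx=3,fy=3,interpolation=cv2.INTER_CUBIC)
    cv2.imwrite("pics/crop1.png",cr[...,::-1])
E
python3 fit.py
```

```text
(372, 20) [ 27  10 238]
(355, 80) [  0   0 255]
(295, 265) [  6  11 112]
(390, 150) [ 30   2 254]
(405, 140) [ 30   1 255]
(313, 199) [  8  18 230]
(280, 196) [  5  25 185]
(345, 203) [  9  24 220]
(275, 212) [ 23  10 241]
[ 312    0   65  170 1746] [0.295981   0.9551938  0.5684987  0.18201666] 72.78362
[279 221  30  69 786] [0.31191656 0.9501095  0.5226563  0.03333234] 71.825226
white [ 307    0   58  171 1550] [335.5  81.1] ((334.58380126953125, 84.73233795166016), (9.361517906188965, 179.16305541992188), 16.284923553466797)
white [ 287    0  126  197 4558] [360.7 133.3] ((375.77655029296875, 113.90315246582031), (95.72076416015625, 214.136962890625), 25.700742721557617)
white [ 255  185   75   47 1822] [294.9 208.7] ((293.0794982910156, 212.49560546875), (43.85359191894531, 73.49536895751953), 75.52970886230469)
white [334 201  22   9 140] [344.4 204.6] ((344.5, 205.0), (8.0, 21.0), 90.0)
white [273 253  33  92 606] [289.5 297.7] ((289.412841796875, 298.62652587890625), (6.862415790557861, 95.7962417602539), 17.037769317626953)
white [257 272  26  69 453] [269.4 306.7] ((269.5403747558594, 305.8638000488281), (6.640565395355225, 72.01639556884766), 16.50436019897461)
```

View pics/crop1.png

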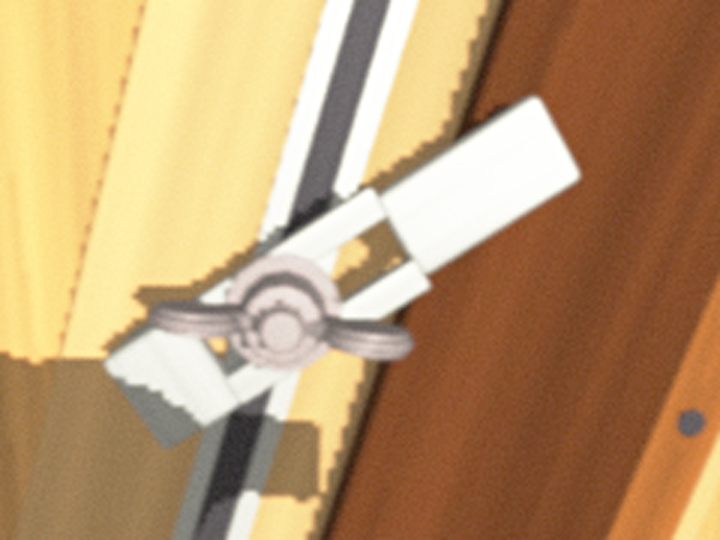

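The crop gives the stud top at (280,326), nose corners at (538,97) and (580,178), and wing tips at (152,317) and (412,344). I'll cast these and check the lengths.

Run:
```python
from h import *
cp=campose("wrist",sense())
f=lambda x,y:(220+(x+.5)/3-.5,90+(y+.5)/3-.5)
S=cast(f(280,326),.0855,cp)[0]; y=np.array([np.cos(np.radians(72.85)),np.sin(np.radians(72.85))])
print("stud",S,"off track",np.cross(y,S[:2]-[.5455,.10767]))
N=cast([f(538,97),f(580,178)],.0598,cp); print("nose width",np.linalg.norm(N[0]-N[1]))
v=(N.mean(0)-S)[:2]; print("nose r",np.linalg.norm(v),"jig angle",np.arctan2(v[1],v[0])+np.radians(17.15))
W=cast([f(152,317),f(412,344)],.082,cp)
for w in W: u=(w-S)[:2]; print("wing r",np.linalg.norm(u),"world deg",np.degrees(np.arctan2(u[1],u[0])))
```

```text
stud [0.54257566 0.09988547 0.0855    ] off track 0.0004988571525352654
nose width 0.022551736987969213
nose r 0.08075610106663919 jig angle 0.8471301384156267
wing r 0.030676163226550306 world deg 177.14385821647065
wing r 0.03212614970029713 world deg -9.095391400996743<stdin>:5: DeprecationWarning: Arrays of 2-dimensional vectors are deprecated. Use arrays of 3-dimensional vectors instead. (deprecated in NumPy 2.0)
```

Everything checks out: nose radius 81 mm, width 22.6 mm, wing tips 31 to 32 mm, and the stud lies on the track. The arm is at +0.847 rad and jig yaw is -17.15°. Next I'll check the fingertip extent, then swing the arm with the finger face flat against it.

```bash
cat >> h.py <<'E'
S=np.array([.5426,.0999]); YAW=np.radians(-17.15)
def armpose(a,r,n):   # point at radius r, offset n to ccw side of a ray at jig angle a
    w=a+YAW; e=np.array([np.cos(w),np.sin(w)]); return S+r*e+n*np.array([-e[1],e[0]])
E
python3 - <<'E'
from h import *
s=sense(); cp=campose("wrist",s); R=s["tcp_rot"]
for q in [(.011,.007,.025),(.011,-.007,.025),(-.011,0,.025),(.011,0,.038)]:
    print(q,proj(s["position"]+R@np.array(q),cp).round(0))
a0=.847; P=lambda a,n,z:np.r_[armpose(a,.066,n),z]
O=lambda a:down(a+YAW+np.pi/2)
movep(P(a0,.037,.13),O(a0))
hit=move_l(P(a0,.037,.076),feed=.1,until_force=6); print("hit",hit,sense()["position"],sense()["wrist_force"].round(1),sense()["time_s"])
E
```

```text
(0.011, 0.007, 0.025) [[336. 288.]]
(0.011, -0.007, 0.025) [[304. 288.]]
(-0.011, 0, 0.025) [[320. 331.]]
(0.011, 0, 0.038) [[320. 276.]]
hit False [0.58017234 0.16575882 0.07653767] [-0.7 -0.3  0.2] 2.9083
```

Run:
```python
from h import *
a0=.847; P=lambda a,n,z:np.r_[armpose(a,.066,n),z]
O=lambda a:down(a+YAW+np.pi/2)
move_l(P(a0,.024,.075),O(a0),feed=.06)
for a in np.linspace(a0,0,9)[1:]:
    h=move_l(P(a,.023,.075),O(a),feed=.06,until_force=15); print(round(a,2),h,sense()["wrist_force"].round(1))
    if h: break
print(sense()["position"],P(0,.023,.075),sense()["time_s"])
```

```text
0.74 False [0.4 0.8 0.2]
0.64 False [-0.7  0.   0.2]
0.53 False [ 0.5  0.1 -0.7]
0.42 False [ 0.1  0.4 -0. ]
0.32 False [0.5 0.2 0.2]
0.21 False [0.2 0.3 0.2]
0.11 False [ 0.6 -0.4 -0.7]
0.0 False [-0.1  0.4 -0.2]
[0.61234537 0.10238138 0.07498882] [0.61244749 0.10241563 0.075     ] 5.4917
```

Run:
```python
from h import *
move_l(np.r_[armpose(0,.066,.035),.075],feed=.1)
move_l(np.r_[armpose(0,.066,.035),.14],feed=.25)
movep(np.r_[armpose(0,.03,-.05),.19],down(YAW+np.pi/2))
p,d,cp=shot("wrist","w2"); u=proj(np.r_[S,.0855],cp)[0].round().astype(int); print(u,sense()["time_s"])
x0,y0=u[0]-100,u[1]-75; print(x0,y0)
cv2.imwrite("pics/crop2.png",cv2.resize(p[max(y0,0):y0+150,x0:x0+200],None,fx=4,fy=4,interpolation=cv2.INTER_CUBIC)[...,::-1])
```

```text
[273 174] 6.7167
173 99
```

View pics/crop2.png

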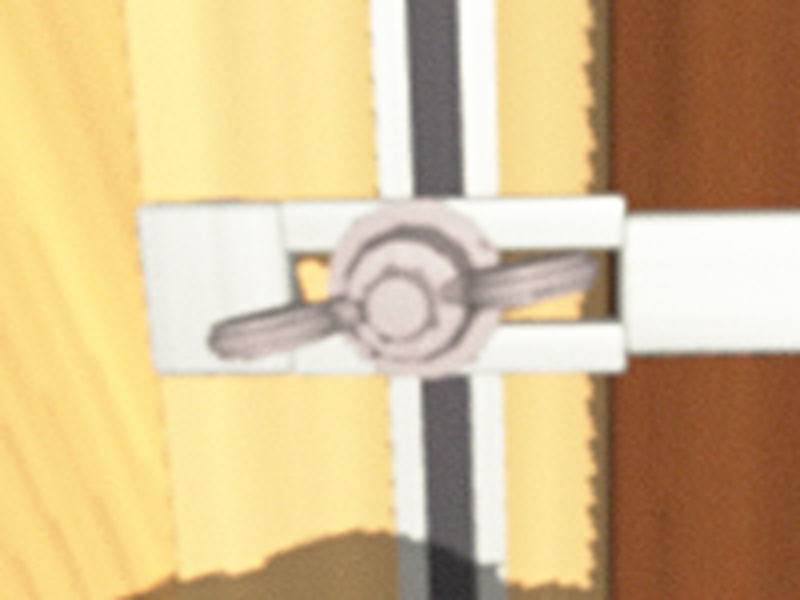

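The arm now looks square: its edges run horizontally in the crop, and the wings are near (215,340) and (595,265). I'll measure it by fitting lines to the nose block and the track.

```bash
cat > chk.py <<'E'
from h import *
def check(name,cp,ztop):
    p=cv2.imread(f"pics/{name}.png")[...,::-1].copy(); hsv=cv2.cvtColor(p,cv2.COLOR_RGB2HSV)
    # nose block over the board: white pixels with r>45mm
    m=(hsv[...,1]<60)&(hsv[...,2]>150); ys,xs=np.where(m); P=cast(np.c_[xs,ys],ztop,cp)[:,:2]-S
    e=np.array([np.cos(YAW),np.sin(YAW)]); n=np.array([-e[1],e[0]]); X,Y=P@e,P@n
    k=(X>.055)&(X<.095)&(abs(Y)<.03); X,Y=X[k],Y[k]
    print("nose end x mm",np.percentile(X,99)*1e3,"width",1e3*(np.percentile(Y,98)-np.percentile(Y,2)))
    b=np.arange(.058,.079,.0015); mid=[(Y[(X>=a)&(X<a+.0015)].max()+Y[(X>=a)&(X<a+.0015)].min())/2 for a in b]
    c=np.polyfit(b,mid,1); print("slope rad",c[0],"mid offset at 68mm",np.polyval(c,.068)*1e3,"-> angle",np.polyval(c,.068)/.068)
    t=(hsv[...,1]<70)&(hsv[...,2]<140); ys,xs=np.where(t); P=cast(np.c_[xs,ys],.018,cp)[:,:2]-S; X,Y=P@e,P@n
    k=(abs(X)<.009)&((Y>.03)&(Y<.15)|(Y<-.03)&(Y>-.06)); v=cv2.fitLine(P[k].astype(np.float32),cv2.DIST_HUBER,0,1e-4,1e-4).ravel()
    print("track deg",np.degrees(np.arctan2(v[1],v[0]))%180,"X",X[k].mean()*1e3,k.sum())
if __name__=="__main__": check("w2",campose("wrist",sense()),.0598)
E
python3 chk.py
python3 - <<'E'
from h import *
cp=campose("wrist",sense()); f=lambda x,y:(173+(x+.5)/4-.5,99+(y+.5)/4-.5)
print("stud",cast(f(398,305),.0855,cp))
for w in cast([f(212,340),f(597,268)],.082,cp): u=w[:2]-S; print(np.linalg.norm(u),np.degrees(np.arctan2(u[1],u[0])-YAW))
E
```

```text
nose end x mm 80.52000875969624 width 23.078622762870896
slope rad 0.007483933133946275 mid offset at 68mm 1.8676260886505616 -> angle 0.027465089538978846
track deg 73.07084 X -1.2060110097539265 1957
stud [[0.54224455 0.10089425 0.0855    ]]
0.031283824730619796 189.43741574736717
0.03084524550966335 11.53973870045447
```

The arm is square to within about 0.01 rad. The wings lie at jig 10.5° and 190.5°, so the stop should come about 9.0 or 12.15 rad further clockwise. I'll orbit the closed fingertip clockwise behind one wing at a tip height of about 80 mm, above the hub and clear of the stud, and stop on force.

```bash
sed -i 's/^S=np.array.*;/S=np.array([.5424,.1004]);/' h.py
cat > orbit.py <<'E'
from h import *
O=down(YAW+np.pi/2); Rr=.026
def P(deg,z,r=Rr): return np.r_[armpose(np.radians(deg),r,0),z]
def orbit(a,a_end,z,F=12,feed=.06,step=20,dz=.00028):
    while a>a_end:
        a-=step; z-=dz*np.radians(step)
        h=move_l(P(a,z),feed=feed,until_force=F); s=sense(); q=s["position"][:2]-S
        print(round(a,1),s["wrist_force"].round(1),round(s["time_s"],1),"HIT" if h else "",flush=True)
        if h or np.linalg.norm(s["wrist_force"])>14: break
    print("at jig deg",np.degrees(np.arctan2(q[1],q[0])-YAW),"r",np.linalg.norm(q),"z",s["position"][2]); return a,z
E
python3 - <<'E'
from orbit import *
movep(P(95,.135,.032),O)
print("hit",move_l(P(95,.106,.028),feed=.1,until_force=5),sense()["position"])
orbit(95,-20,.106,F=8)
E
```

```text
hit False [0.54863441 0.1269819  0.10607394]
75 [0.2 1.1 0.7] 8.0 
55 [-0.1 -0.4  0.6] 8.3 
35 [-0.   0.9  0.3] 8.6 
15 [ 1.4 -0.6  0.6] 8.9 
-5 [ 0.3 -0.4  0.2] 9.2 
-25 [-0.6  0.1  0.2] 9.5 
at jig deg -26.621994152162028 r 0.026333414455907193 z 0.10547911207079072
```

Run:
```python
from orbit import *
orbit(-25,-690,.1055,F=12)
```

```text
-45 [-0.   0.4 -0. ] 9.8 
-65 [-0.5  0.8 -0.8] 10.1 
-85 [-0.6 -0.5  0.1] 10.4 
-105 [0.3 0.5 0.4] 10.7 
-125 [-0.1 -1.   0.8] 11.0 
-145 [-0.5 -0.4 -0.3] 11.3 
-165 [-0.5 -0.7 -0.1] 11.6 
-185 [-0.5 -0.3  0.4] 11.9 
-205 [ 0.6 -0.6 -0.1] 12.2 
-225 [0.3 0.2 0.2] 12.5 
-245 [-0.5  0.4 -0.9] 12.8 
-265 [-0.2  0.1 -0.2] 13.1 
-285 [-0.1 -0.4  0.4] 13.4 
-305 [-0.1  0.2 -0.4] 13.7 
-325 [ 1.  -0.8  0.3] 14.0 
-345 [-0.3  0.1  0.5] 14.3 
-365 [-0.6 -0.4 -0.1] 14.6 
-385 [0.1 0.3 0.4] 14.9 
-405 [ 0.3 -1.  -0.3] 15.2 
-425 [-1.1  0.   0.6] 15.5 
-445 [ 0.8 -0.1  1. ] 15.8 
-465 [-0.   0.3 -0. ] 16.1 
-485 [ 3.6 -3.4 -1.4] 16.3 HIT
at jig deg -108.94346168386184 r 0.02625812018259545 z 0.10357315863351935
```

The stop came at finger angle 251°. With a lag of about 37° that puts the wing at 214°, which matches the tight angle of 34.4° + 180°. I'll press once more slowly, back off and look.

Run:
```python
from orbit import *
h=move_l(P(-487,.1035),feed=.02,until_force=14); s=sense(); print("hit",h,s["wrist_force"].round(1)); q=s["position"][:2]-S
print(np.degrees(np.arctan2(q[1],q[0])-YAW)%360)
move_l(P(-445,.1035),feed=.08); move_l(P(-445,.16,.035),feed=.2)
movep(np.r_[armpose(0,.03,-.05),.19],O)
p,d,cp=shot("wrist","w3"); u=proj(np.r_[S,.0855],cp)[0].round().astype(int)
x0,y0=u[0]-100,u[1]-75; print(x0,y0,sense()["time_s"])
cv2.imwrite("pics/crop3.png",cv2.resize(p[y0:y0+150,x0:x0+200],None,fx=4,fy=4,interpolation=cv2.INTER_CUBIC)[...,::-1])
from chk import check; check("w3",cp,.057)
```

```text
hit True [ 2.  -2.8 -0.5]
250.68719301713844
171 100 17.7
nose end x mm 80.7345826874499 width 23.429754792991268
slope rad -0.0016716402044151314 mid offset at 68mm -0.38535237919808973 -> angle -0.005666946752913084
track deg 72.99999 X -1.2724644720720262 1865
```

View pics/crop3.png

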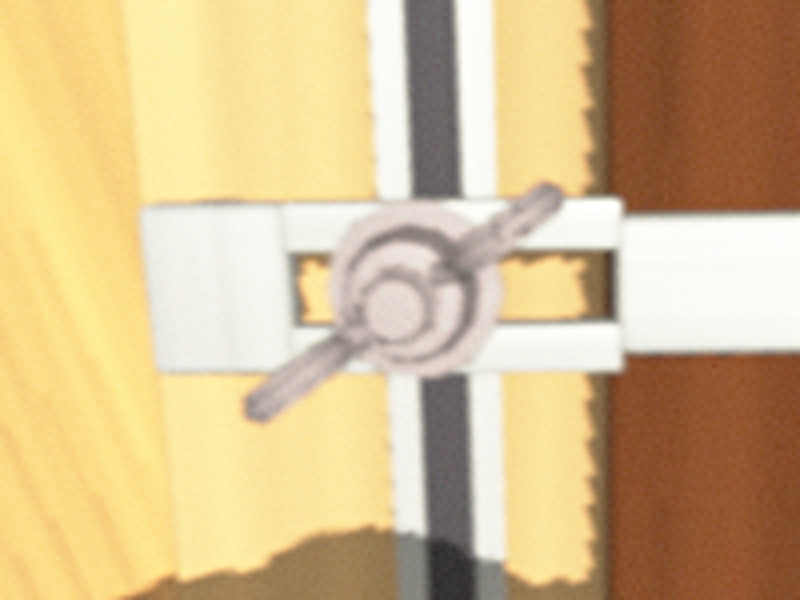

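View pics/w3.png

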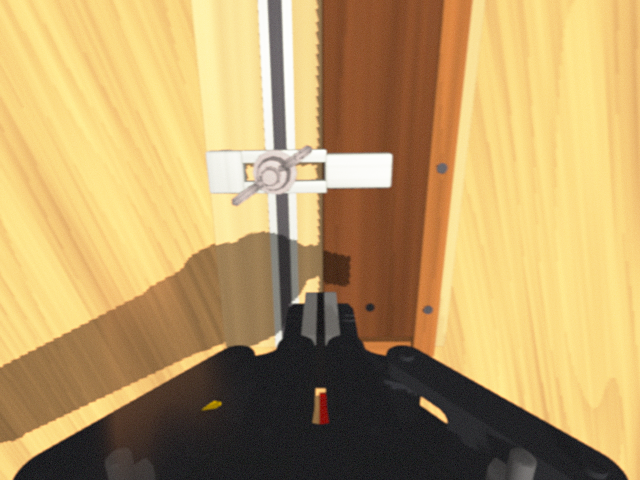

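The picture shows the wings from (250,412) to (558,193) in the crop, about 35° in the jig, matching the tight angle of 34.4°. The arm is square, with slope -0.002 rad. The board looks unmoved against the fence and the robot is clear.

```bash
python3 -c "
from rig import *
print(finish_job())"
```

```text
the job is handed in; nothing more can be done
None
```

The oak board is clamped and the job is handed in: the hold-down arm lies square to within 0.01 rad, and the wing nut was stroked clockwise with a closed fingertip (never gripped) to its firm stop, with its wings at the tight angle; the board looks unmoved, the robot went nowhere near the bystanders (not re-imaged afterwards), and the robot clock read about 18 s.

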